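# Clear the navy thread and binding off the thread turntable

### The job

The navy order is finished: lift the fallen navy spool and the navy tape roll off the free-spinning thread turntable and set both down, without dropping, on the floor of the yellow tray, the spool on its side and the roll flat on its end. Leave the red and cream spools on their spindles and the turntable at rest; never set it whirling, and do not disturb the other things on the table.

Things in the scene. Friction and masses are not known exactly. Their poses are not given: they have to be found in the camera images.
- turntable: Grey turntable, disc dia 300 mm, flat top 40 mm above the table; origin on its axis at table level, z up. Turns freely about z (friction 0.004 N m): any sideways push turns it. Three steel spindles, dia 12, 80 high above the disc, 105 from the axis at 110, 180, 250 degrees from its own x, hold the tape roll, red and cream spool in varying order; the navy spool lies on the +x side (yellow dot).
- navy_spool: Fallen navy thread spool lying on its side on the turntable disc: 90 mm long, white hexagonal end flanges 5 thick, 56 across flats; winding between them dia 44, 80 long; 0.08 to 0.15 kg. Origin at its middle; its own x axis is its long axis. Lying on a flange flat, its origin is 28 mm above what it rests on (68 mm above the table at the start). The hexagonal flanges stop it rolling.
- tape_roll: Navy binding-tape roll with two thin cream stripes, a hard-wound rigid ring 64 mm in outer diameter, 45 mm high, bore 20 mm, 0.08 to 0.17 kg; origin at the centre of its underside, z along the bore. It sits loosely over a spindle, underside on the disc; the spindle stands 35 mm above its top.
- red_spool: Red spool standing over a spindle (bystander, stays): 90 mm long, white hexagonal end flanges 5 thick, 56 across flats; winding between them dia 44, 80 long; 0.08 to 0.15 kg. Origin at the centre of its underside, z up its axis.
- cream_spool: Cream spool standing over a spindle (bystander, stays): 90 mm long, white hexagonal end flanges 5 thick, 56 across flats; winding between them dia 44, 80 long; 0.08 to 0.15 kg. Origin at the centre of its underside, z up its axis.
- tray: Yellow open tray, 240 mm (own x) by 170 mm (own y) outside, 25 mm high, walls and floor 5 mm thick, fixed to the table left or right of the turntable; origin at the centre of its underside.
- button_box: Closed grey button box, 224 mm (own x) by 154 mm (own y) and 47 mm high, fixed, on the other side of the turntable from the tray; origin at the centre of its underside.
- guide_mast: Fixed steel thread-guide mast beyond the turntable: base 60 (own x) by 120 by 12 mm, pole 14 in diameter up to 237 mm, top bar 160 mm long along its own y, 10 in diameter, centred 235 mm up; origin at the centre of its underside. Keep the gripper clear of it.
- oil_bottle: Oil bottle, 48 in diameter, 130 mm high, standing (bystander); origin at the centre of its underside.
- button_jar: Glass jar, 72 in diameter, 90 mm high, standing (bystander); origin at the centre of its underside.
- screwdriver: Screwdriver 170 mm long with a red handle, lying (bystander); its x axis lies along it, origin at about its middle.
- shears: Dressmaking shears 220 mm long, up to 84 wide and 12 high, lying beyond the left-hand tray place (bystander); origin at the pivot, blades to own +x.
- iron: Steam iron 230 mm long, 110 wide, 140 mm high, far to the right (bystander); origin under its middle.
Mind the look-alikes: they are no part of the job. Leave any pink or turquoise look-alike of the tape_roll alone.

How it is judged:
At the end, for the whole second after the job is handed in: Spool on its side and roll flat on an end, both on the tray floor, within 100 (tray x) and 70 mm (tray y) of its centre, within 8 degrees and 9 mm of level and seated, still (0.02 m/s); turntable under 0.1 rad/s; red and cream spools upright (8 degrees), down within 15 mm (x of navy_spool in the frame of tray between -0.1 and 0.1 m and y of navy_spool in the frame of tray between -0.07 and 0.07 m and z of navy_spool in the frame of tray between 0.024 and 0.043 m and angle between navy_spool's own x axis and vertical between 1.42 and 1.72 rad and x of tape_roll in the frame of tray between -0.1 and 0.1 m and y of tape_roll in the frame of tray between -0.07 and 0.07 m and ((angle between tape_roll's own z axis and vertical below 0.15 rad and z of tape_roll in the frame of tray between -0.003 and 0.014 m) or (angle between tape_roll's own z axis and vertical above 2.99 rad and z of tape_roll in the frame of tray between 0.041 and 0.059 m)) and linear speed of each of navy_spool, tape_roll below 0.02 m/s and angular speed of turntable below 0.1 rad/s and angle between each of red_spool, cream_spool's own z axis and vertical below 0.15 rad and z of each of red_spool, cream_spool in the frame of turntable below 0.055 m); the robot touches nothing.
It fails at once if the red or the cream spool was tipped (over 0.3 rad) or lifted (over 25 mm) (angle between any of red_spool, cream_spool's own z axis and vertical above 0.3 rad or z of any of red_spool, cream_spool in the frame of turntable above 0.065 m).
It fails at once if the navy spool or the tape roll was dropped or thrown (faster than 0.8 m/s out of the fingers) ((linear speed of navy_spool above 0.8 m/s and contact force between the fingers and navy_spool below 0.05 N) or (linear speed of tape_roll above 0.8 m/s and contact force between the fingers and tape_roll below 0.05 N)).
It fails at once if the turntable was sent whirling (over 3 rad/s) (angular speed of turntable above 3 rad/s).
It fails at once if a bystander was disturbed (moved over 30 mm) (distance of any of oil_bottle, button_jar, screwdriver, shears, iron from where it was at the start of the episode above 0.03 m).
It also fails if it takes over 67 s, if anything falls off the work surface, if the arm or the gripper's body presses on something with over 40 N, if the wrist force passes 120 N, or if a joint passes its speed limit or range.

### The arm

A 6-joint arm with a two-finger parallel gripper is mounted at the origin on the work surface. World frame = base frame: x ahead of the robot, y to its left, z up, the work surface at z = 0. Lengths are in m, angles in rad, forces in N, time in s.
With the tool pointing down it reaches from about 0.275 to 1 m from the base axis. Payload 8.4 kg.
Tool frame: the origin (TCP) lies on the centre line of the jaws, within the pads' length; the fingertips stand 14 mm ahead of it and the grasp point (between the pads) lies 5 mm behind it; z points along the fingers, y is the line along which they close (so a half turn about z gives the same grasp; the last joint's range is limited). The gripper opens to 85 mm and grips with 20 to 120 N. Pads are 22 mm wide; open, the fingers measure 114 mm over their backs; the gripper's body (76 mm by 85 mm) begins 54 mm behind the grasp point. The pads swing forward as they close: fully open they stand 13 mm farther back than shut.
Start: joints at [-0.002, 0.353, 1.633, -0, 1.155, -0.002], TCP at [0.625, -0, 0.216] pointing down, gripper open.
Joint ranges: [-2.63, 2.63], [-0.92, 2.1], [0.06, 2.66], [-1.3, 4.44], [0, 2.69], [-3.02, 3.02]. Speed limits (rad/s): [2.22, 2.22, 2.79, 3.14, 3.14, 3.14].

### API

Orientations are given as a unit quaternion [x, y, z, w].
In Python, from cell import manip gives the robot as it stands. The module is installed in compiled form; this text tells all that it offers.
- The arm moves only by the tool carry_out, never from a script. Its arguments are lists of equal length, an entry for each row: "dp": the shift along the tool's x, y, z in m, a list of three; "angular": the turn, a rotation vector about the tool's x, y, z in rad, a list of three. A call has 1 to 5 rows; each row is the pose to reach, as a shift and turn from the pose commanded when the call began, along the tool's axes at that moment; what a row does not reach only later rows make up. A row lasts 1/12 s, in which the tool goes at most 41.7 mm and 7.16 degrees, less where a joint would pass 70% of its speed; a pose out of reach is approached as far as the arm can. A call with a gripper value outside its range is refused whole. "claw" is the closure, from 0 (fully open) to 1 (shut), set as the call begins (left out, the last holds). The fingers move at their own pace and stop on an object; "newtons" is the grip in N (left out, the last holds). Time passes only in rows, so rows that repeat a pose let the fingers close. It gives the time, the measured TCP pose, the force, the opening and the grip force at its end, in the units of the state.
- manip.observe(): the state, without advancing time (a new reading comes with each control period).
- manip.camera(name): name is "scene" or "side" or "wrist"; returns a dict with "frame" (400x640x3 uint8, red, green, blue), "z_map" (400x640 float32, m along the optical axis (not along the pixel's ray), 0 where there is no reading), "fx", "fy", "cx", "cy" (pixels), "rvec" (rotation vector, rad) and "tvec" (3), from world to camera coordinates, as OpenCV has them. Camera axes: x right, y down, z forward; pixel columns grow to the right and rows downward; lengths in m; the calibration is good to about 2 mm. A picture is of the moment at which its call begins.
- manip.sign_off(): hands the job in; it is judged then, once.
The state is a dict: "time_s": time; "joints": joint angles; "joint_velocities": joint speeds; "joint_torque": joint torques, N m; "eef_pos": TCP position; "tcp_rot": TCP orientation; "force": force on the tool from outside, world axes, zero at the start; "ft_torque": the same for the moment, N m; "gripper_width": opening from 0.0 (shut) to 1.0 (fully open); "grip_force": force on a finger pad.
Only numpy, scipy, OpenCV 4.12 (cv2) and the standard library are available. Lean on these libraries where they do the work, as an engineer would, in place of code of your own. Each camera call takes 0.05 s, during which the arm holds its last target. There are 200 camera calls.

## Working session

There is one attempt and no reset: what is moved stays moved. The work goes in short steps, Python scripts to look and compute and a tool call to move; the robot and the scene stay as the last step left them, time stands still between calls to the robot, and variables do not carry over. Pictures are saved under pics/ and viewed, at most 10 in all, crops included, and the job is handed in when it is done.

Besides the shell and the picture viewer there is one more tool, called after "Request:" in YAML: its name, and indented under it one key for each argument. carry_out: Moves the arm, as the interface text tells. Its arguments: {"type":"object","properties":{"dp":{"type":"array","items":{"type":"array","items":{"type":"number"}}},"angular":{"type":"array","items":{"type":"array","items":{"type":"number"}}},"claw":{"type":"number"},"newtons":{"type":"number"}},"required":["dp","angular"]}

```bash
mkdir -p pics
cat > h.py <<'E'
import numpy as np, cv2
from cell import manip
def cam(n):
    c=manip.camera(n); R=cv2.Rodrigues(np.array(c["rvec"],float))[0]; t=np.array(c["tvec"],float).ravel()
    return c,R,t
def save(c,f,crop=None,s=1):
    im=c["frame"][:,:,::-1]
    if crop: x0,y0,x1,y1=crop; im=im[y0:y1,x0:x1]
    cv2.imwrite("pics/"+f,cv2.resize(im,None,fx=s,fy=s,interpolation=cv2.INTER_CUBIC))
def cloud(c,R,t):
    z=c["z_map"].astype(float); v,u=np.mgrid[:z.shape[0],:z.shape[1]]
    P=np.stack([(u-c["cx"])/c["fx"]*z,(v-c["cy"])/c["fy"]*z,z],-1)
    return (P-t)@R
def ray(c,R,t,u,v,h):
    d=R.T@np.array([(u-c["cx"])/c["fx"],(v-c["cy"])/c["fy"],1]); o=-R.T@t
    return o+d*(h-o[2])/d[2]
E
python3 - <<'E'
from h import *
for n in ["scene","side","wrist"]:
    c,R,t=cam(n); np.savez(n+".npz",P=cloud(c,R,t),f=c["frame"]); print(n,-R.T@t,R[2],c["fx"])
    save(c,n+"0.png")
print(manip.observe())
E
```

```text
scene [ 1.13427865 -1.05088924  1.09353084] [-0.39252135  0.64892972 -0.65178002] 386.3428256421954
side [-0.08310292  1.25608805  1.27769088] [ 0.3367992  -0.69181915 -0.63871164] 485.21849480038105
wrist [0.62440659 0.07384788 0.3731272 ] [-0.00147781 -0.29097085 -0.95673078] 336.3821407121233
{'time_s': 0.15, 'joints': array([-2.35504202e-03,  3.53532323e-01,  1.63395634e+00,  3.75362565e-06,
        1.15519344e+00, -2.42874467e-03]), 'joint_velocities': array([-0.00049403, -0.00367426, -0.00094539, -0.00085135, -0.00075744,
       -0.00114457]), 'joint_torque': array([-7.39769093e-04, -6.05638933e+01, -3.42338884e+01, -2.29960733e-05,
        6.16452831e-03, -4.00942213e-05]), 'eef_pos': array([6.24622861e-01, 3.02174222e-05, 2.15510102e-01]), 'tcp_rot': array([ 7.07081154e-01,  7.07132197e-01, -3.83041292e-04, -3.87311589e-04]), 'force': array([ 0.04961433, -0.22829671,  0.24573895]), 'ft_torque': array([ 0.03476451,  0.02468836, -0.00240023]), 'grip_force': 0.0, 'gripper_width': 1.003351979687476}
```

View pics/scene0.png

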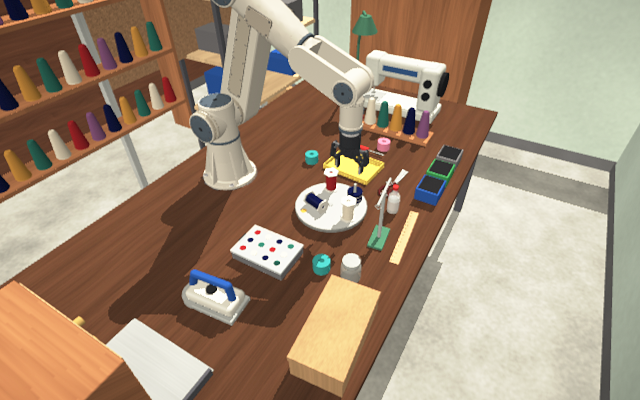

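View pics/side0.png

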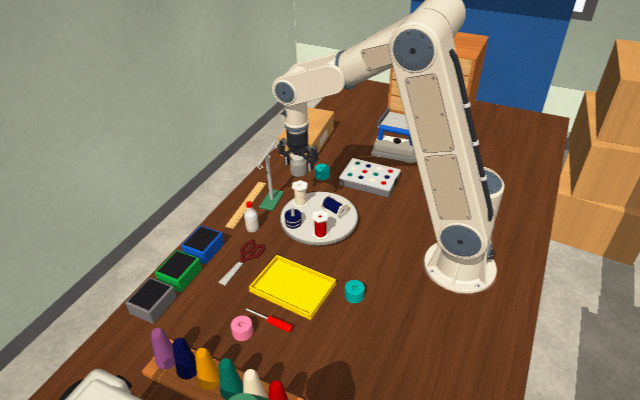

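Side view: tray (292,286), turntable (319,217), fallen navy spool (335,207), navy roll (292,218) with cream stripes. The other rings are turquoise at (355,291) and (322,172) and pink at (241,327), so they are look-alikes. Next I measure and enlarge.

```bash
cat > m.py <<'E'
from h import *
def meas(n):
    d=np.load(n+".npz"); P=d["P"]; f=d["f"]; hsv=cv2.cvtColor(f,cv2.COLOR_RGB2HSV)
    x,y,z=P[...,0],P[...,1],P[...,2]; H,S,V=[hsv[...,i].astype(int) for i in range(3)]
    ws=(x>.3)&(x<.95)&(abs(y)<.5)
    tr=ws&(H>22)&(H<34)&(S>150)&(V>120)&(z<.04)&(z>-.01)&(y>.05)
    disc=ws&(S<50)&(abs(z-.04)<.004)&(V>90)
    nav=ws&(H>105)&(H<135)&(S>90)&(V<140)&(z>.045)&(z<.15)&(y<.2)
    for nm,m in [("tray",tr),("disc",disc),("navy",nav)]:
        k,l,st,_=cv2.connectedComponentsWithStats(m.astype(np.uint8),connectivity=8)
        for i in range(1,k):
            if st[i,4]<25: continue
            q=P[l==i]; r=cv2.minAreaRect((q[:,:2]*1000).astype(np.float32)); c,rad=cv2.minEnclosingCircle((q[:,:2]*1000).astype(np.float32))
            print(n,nm,st[i],"mean",q.mean(0).round(4),"z",q[:,2].min().round(3),q[:,2].max().round(3),"rect",np.round(r[0],1),np.round(r[1],1),round(r[2],1),"circ",np.round(c,1),round(rad,1))
if __name__=="__main__":
    for n in ["scene","side","wrist"]: meas(n)
    f=np.load("side.npz")["f"][150:260,240:400]; g=np.load("wrist.npz")["f"]
    f=cv2.resize(f,(582,400),interpolation=cv2.INTER_CUBIC)
    g=cv2.resize(g,(218,136))
    cv2.imwrite("pics/side_crop.png",f[:,:,::-1]);
E
python3 m.py
```

```text
scene tray [368 158  16   9  47] mean [0.5682 0.4076 0.0117] z -0.004 0.029 rect [572.7 413.4] [73.7 86.9] 90.0 circ [572.7 415.1] 55.9
scene disc [ 295  184   72   48 1657] mean [ 0.5545 -0.025   0.0396] z 0.036 0.044 rect [549.   -5.8] [289.  296.8] 69.1 circ [5.493e+02 1.000e-01] 151.3
scene disc [288 246  15  18  38] mean [ 0.5718 -0.3055  0.0416] z 0.037 0.044 rect [ 564.6 -303.1] [25.8 91.8] 0.5 circ [ 572.4 -303. ] 45.9
scene disc [231 250  35  19  64] mean [ 0.4387 -0.4035  0.041 ] z 0.036 0.044 rect [ 436.6 -402.1] [153.6  12.5] 0.3 circ [ 436.6 -402.5] 76.8
scene disc [273 265  16  10  29] mean [ 0.5702 -0.3875  0.0406] z 0.036 0.044 rect [ 572.2 -383.9] [55.2 26.9] 54.6 circ [ 563.  -377.4] 27.7
scene disc [341 273  17   6  26] mean [ 0.7907 -0.2916  0.0405] z 0.036 0.044 rect [ 785.7 -293.1] [55.7 17.5] 19.1 circ [ 783.2 -286. ] 27.9
scene navy [348 187  14  10  91] mean [0.6217 0.0767 0.0836] z 0.078 0.089 rect [619.4  78.2] [57.3 57.9] 37.6 circ [619.4  81.1] 32.7
scene navy [306 193  17  15 132] mean [ 0.4987 -0.0514  0.083 ] z 0.067 0.093 rect [501.1 -46. ] [44.3 69. 
[... 580 characters left out ...]
 33.1
side navy [286 221  15   5  25] mean [0.6036 0.1061 0.0621] z 0.053 0.072 rect [601.8 103.4] [55.  18.7] 42.6 circ [605.9  98.9] 27.7
wrist disc [462   3  28  53 187] mean [0.7511 0.1283 0.04  ] z 0.036 0.044 rect [754.6 129.7] [17.3 46.2] 20.8 circ [762.7 132.8] 23.1
wrist disc [  105     8   296   293 45143] mean [0.5516 0.0174 0.0404] z 0.036 0.044 rect [546.9   2.8] [297.5 290.2] 55.2 circ [548.5   1.6] 149.7
wrist disc [475 206  13  14  53] mean [ 0.7818 -0.039   0.04  ] z 0.036 0.044 rect [782.6 -39.6] [13.8  6.7] 55.3 circ [785.3 -41.5] 6.9
wrist disc [233 372  30   5 102] mean [ 0.5229 -0.2507  0.0397] z 0.036 0.044 rect [ 524.6 -250.7] [35.2  2.4] 1.5 circ [ 524.6 -250.2] 17.6
```

View pics/side_crop.png

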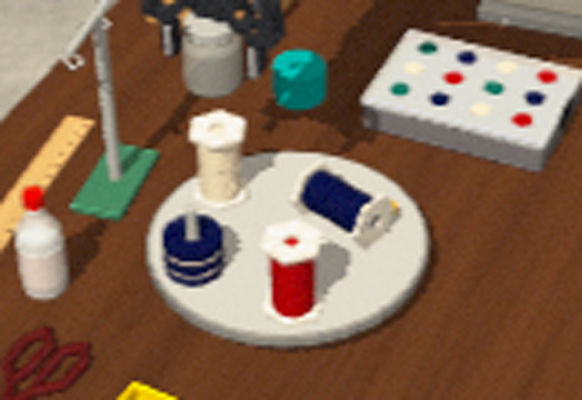

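View pics/wrist0.png

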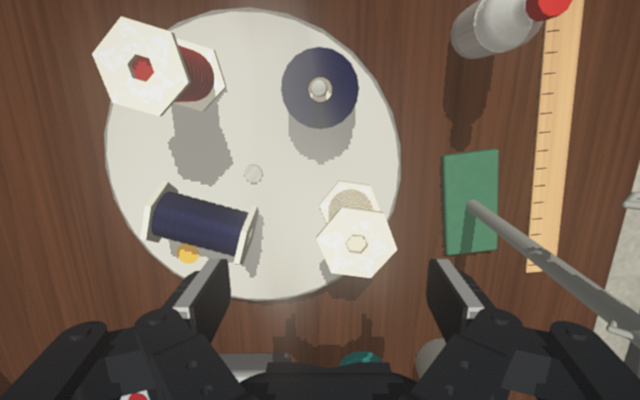

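Confirmed in the crop: the striped navy ring on a spindle at crop (193,248) is the tape roll. The navy-wound spool lying at crop (345,203) is the fallen one. In the wrist view they are at (319,88) and (202,222).

Run:
```python
from h import *
c,R,t=cam("wrist"); P=cloud(c,R,t); hsv=cv2.cvtColor(c["frame"],cv2.COLOR_RGB2HSV)
m=((hsv[...,0]>105)&(hsv[...,0]<135)&(hsv[...,1]>90)).astype(np.uint8)
k,l,st,ce=cv2.connectedComponentsWithStats(m)
for i in range(1,k):
    if st[i,4]<500: continue
    q=P[l==i]; q=q[(q[:,2]>.06)&(q[:,2]<.1)]
    if len(q)<100: print(st[i]);continue
    a=(q[:,:2]*1000).astype(np.float32)
    print(st[i],q.mean(0).round(4),"zmax",np.percentile(q[:,2],98),cv2.minAreaRect(a),cv2.minEnclosingCircle(a))
    # pixel blob rays at z
    uv=cv2.minAreaRect(np.argwhere(l==i)[:,::-1].astype(np.float32)); print("pxrect",uv)
for nm,u,v,h in [("spindle roll",319,86,.12),("hole red",142,69,.13),("hole cream",357,243,.13),("axis",253,174,.04),("dot",188,254,.04),("mast base",470,205,.012)]: print(nm,ray(c,R,t,u,v,h).round(4))
c,R,t=cam("side"); hsv=cv2.cvtColor(c["frame"],cv2.COLOR_RGB2HSV)
m=((hsv[...,0]>22)&(hsv[...,0]<34)&(hsv[...,1]>150)).astype(np.uint8); m[:,:240]=0;m[:250]=0;m[320:]=0;m[:,345:]=0
cn=max(cv2.findContours(m,0,2)[0],key=cv2.contourArea)
h=cv2.approxPolyDP(cv2.convexHull(cn),6,True)[:,0]
print(h.tolist()); C=np.array([ray(c,R,t,u,v,.025) for u,v in h]); print(C.round(4),C.mean(0))
```

```text
spindle roll [0.6177 0.0819 0.12  ]
hole red [0.4984 0.0925 0.13  ]
hole cream [ 0.6469 -0.0353  0.13  ]
axis [5.481e-01 1.000e-04 4.000e-02]
dot [ 0.4715 -0.0889  0.04  ]
mast base [ 0.7839 -0.0417  0.012 ]
[[276, 255], [335, 279], [311, 318], [249, 290]]
[[0.6006 0.243  0.025 ]
 [0.3632 0.2581 0.025 ]
 [0.3661 0.4353 0.025 ]
 [0.6032 0.42   0.025 ]] [0.48330054 0.33908009 0.025     ]
```

Run:
```python
from h import *
c,R,t=cam("wrist"); P=cloud(c,R,t); f=c["frame"].astype(int)
print(f[225,202],P[225,202],f[80,300],P[80,300])
m=((f.max(2)<110)&(f[...,2]>f[...,0]+25)).astype(np.uint8); m[270:]=0
k,l,st,ce=cv2.connectedComponentsWithStats(m)
for i in range(1,k):
    if st[i,4]<500: continue
    q=P[l==i]; q=q[(q[:,2]>.05)&(q[:,2]<.11)]
    a=(q[:,:2]*1000).astype(np.float32)
    print(st[i],ce[i],"zmax",np.percentile(q[:,2],98),cv2.minAreaRect(a),cv2.minEnclosingCircle(a))
    r=cv2.minAreaRect(np.argwhere(l==i)[:,::-1].astype(np.float32)); b=cv2.boxPoints(r); B=np.array([ray(c,R,t,u,v,.08) for u,v in b]); print(b.tolist(),B.round(4).tolist(),B.mean(0))
```

```text
[65 65 86] [ 0.51051856 -0.03598236  0.08955576] [109 108 114] [0.60159505 0.08765275 0.08456421]
```

Run:
```python
from h import *
c,R,t=cam("wrist"); P=cloud(c,R,t)
x,y,z=P[...,0],P[...,1],P[...,2]
for nm,lo,hi,(cx,cy),rr in [("spool",.075,.1,(.505,-.037),.065),("flange tops",.0925,.1,(.505,-.037),.065),("roll",.075,.09,(.617,.082),.05)]:
    m=(z>lo)&(z<hi)&(np.hypot(x-cx,y-cy)<rr)
    a=(P[m][:,:2]*1000).astype(np.float32); print(nm,len(a),cv2.minAreaRect(a),cv2.minEnclosingCircle(a))
    if nm!="roll":
        p=a-a.mean(0); w,v=np.linalg.eigh(p.T@p); print("axis",v[:,1],np.degrees(np.arctan2(v[1,1],v[0,1])),a.mean(0))
save(c,"wrist1.png")
```

```text
spool 4573 ((504.05999755859375, -42.92070770263672), (56.78384017944336, 90.71627044677734), 73.56444549560547) ((504.47491455078125, -42.586822509765625), 52.40684127807617)
axis [-0.9610402  0.2764087] 163.95401 [504.00116  -37.583473]
flange tops 495 ((504.3199462890625, -41.98699951171875), (35.38569259643555, 90.63813018798828), 73.72518920898438) ((504.38836669921875, -42.568241119384766), 47.66375732421875)
axis [-0.9601974  0.2793223] 163.78024 [500.5004  -40.41713]
roll 4482 ((617.3523559570312, 80.62446594238281), (62.98929977416992, 62.65723419189453), 45.646846771240234) ((617.3561401367188, 80.60285949707031), 31.867786407470703)
```

View pics/wrist1.png

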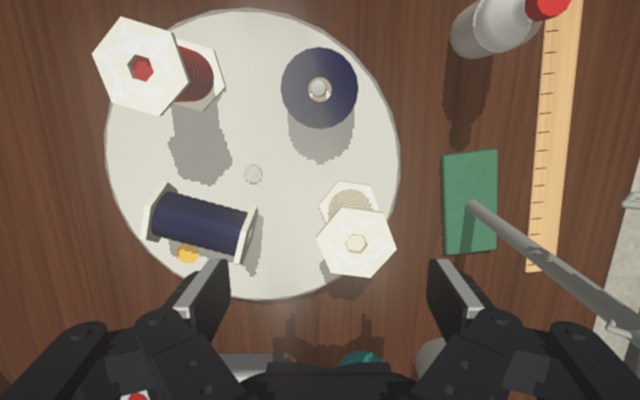

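Unchanged. The spool is at (0.504,-0.0425) with its axis at -16°, and the roll is at (0.6174,0.081). I go over the spool and turn.

Request:
carry_out:
  dp:
    - [-0.0085, -0.024, 0]
    - [-0.017, -0.048, 0]
    - [-0.0255, -0.072, 0]
    - [-0.034, -0.096, 0]
    - [-0.0425, -0.1205, 0]
  angular:
    - [0, 0, -0.124]
    - [0, 0, -0.248]
    - [0, 0, -0.372]
    - [0, 0, -0.496]
    - [0, 0, -0.62]
  claw: 0
  newtons: 40

```text
time_s: 0.77
eef_pos: [0.5033, -0.0428, 0.216]
tcp_rot: [0.455, 0.891, -0.0, -0.0]
force: [-0.2, -0.0, 0.3]
gripper_width: 1.0
grip_force: 0.0
```

Request:
carry_out:
  dp:
    - [0, 0, 0.01]
    - [0, 0, 0.02]
    - [0, 0, 0.03]
    - [0, 0, 0.04]
    - [0, 0, 0.05]
  angular:
    - [0, 0, -0.124]
    - [0, 0, -0.248]
    - [0, 0, -0.372]
    - [0, 0, -0.496]
    - [0, 0, -0.62]

```text
time_s: 1.18
eef_pos: [0.5045, -0.0426, 0.1658]
tcp_rot: [0.162, 0.987, 0.0, 0.0]
force: [-0.8, -0.1, 0.0]
gripper_width: 1.0
grip_force: 0.0
```

Request:
carry_out:
  dp:
    - [0, 0, 0]
    - [0, 0, 0]
    - [0, 0, 0]
  angular:
    - [0, 0, -0.046]
    - [0, 0, -0.046]
    - [0, 0, -0.046]

```text
time_s: 1.43
eef_pos: [0.5046, -0.0425, 0.1662]
tcp_rot: [0.143, 0.99, 0.0, 0.0]
force: [0.2, 0.5, 0.9]
gripper_width: 1.002
grip_force: 0.0
```

```bash
cat > near.py <<'E'
import sys
from h import *
from scipy.spatial.transform import Rotation as Ro
s=manip.observe(); p=s["eef_pos"]; T=Ro.from_quat(s["tcp_rot"]).as_matrix()
print("t",s["time_s"],"tcp",p.round(4),"ydir",np.degrees(np.arctan2(T[1,1],T[0,1])).round(1),"q6",s["joints"][5].round(3),"tiltz",T[:,2].round(3))
c,R,t=cam("wrist"); P=cloud(c,R,t); np.savez("near.npz",P=P,f=c["frame"])
x,y,z=P[...,0],P[...,1],P[...,2]
cx,cy,lo,hi,rr=map(float,sys.argv[1:6])
a=(P[(z>lo)&(z<hi)&(np.hypot(x-cx,y-cy)<rr)][:,:2]*1000).astype(np.float32)
print(len(a),cv2.minAreaRect(a),cv2.minEnclosingCircle(a))
if len(sys.argv)>6: save(c,sys.argv[6])
E
python3 near.py .505 -.042 .075 .1 .06
```

```text
t 1.4333 tcp [ 0.5046 -0.0425  0.1662] ydir 73.6 q6 -1.371 tiltz [ 0. -0. -1.]
7016 ((504.1846923828125, -43.088157653808594), (56.493831634521484, 90.85272216796875), 73.81563568115234) ((504.2096252441406, -42.87852478027344), 52.62450408935547)
```

Request:
carry_out:
  dp:
    - [0, 0, 0.025]
    - [0, 0, 0.05]
    - [0, 0, 0.075]
    - [0, 0, 0.095]
    - [0, 0, 0.102]
  angular:
    - [0, 0, 0]
    - [0, 0, 0]
    - [0, 0, 0]
    - [0, 0, 0]
    - [0, 0, 0]

```text
time_s: 1.9
eef_pos: [0.5031, -0.0424, 0.062]
tcp_rot: [0.143, 0.99, -0.0, -0.001]
force: [-0.7, 0.1, -0.3]
gripper_width: 1.0
grip_force: 0.0
```

Request:
carry_out:
  dp:
    - [0, 0, 0]
    - [0, 0, 0]
    - [0, 0, 0]
    - [0, 0, 0]
    - [0, 0, 0]
  angular:
    - [0, 0, 0]
    - [0, 0, 0]
    - [0, 0, 0]
    - [0, 0, 0]
    - [0, 0, 0]
  claw: 1
  newtons: 30

```text
time_s: 2.32
eef_pos: [0.5056, -0.0427, 0.0655]
tcp_rot: [0.142, 0.99, -0.0, 0.001]
force: [-1.4, -1.5, 6.7]
gripper_width: 0.368
grip_force: 24.5
```

Request:
carry_out:
  dp:
    - [0, 0, 0]
    - [0, 0, 0]
    - [0, 0, 0]
    - [0, 0, 0]
    - [0, 0, 0]
  angular:
    - [0, 0, 0]
    - [0, 0, 0]
    - [0, 0, 0]
    - [0, 0, 0]
    - [0, 0, 0]

```text
time_s: 2.73
eef_pos: [0.5056, -0.0427, 0.0655]
tcp_rot: [0.142, 0.99, -0.0, 0.001]
force: [-0.8, -1.4, 7.2]
gripper_width: 0.369
grip_force: 24.5
```

View pics/w2.png

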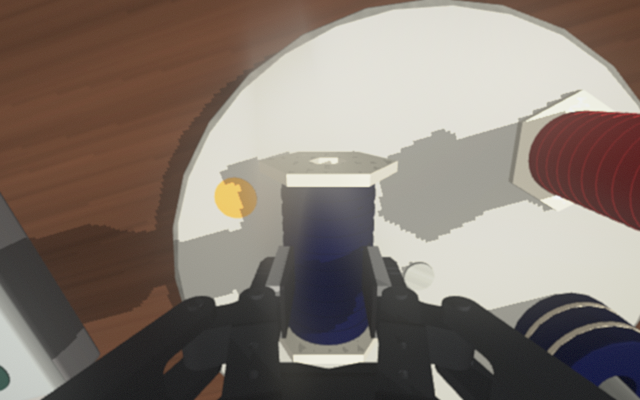

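View pics/s2.png

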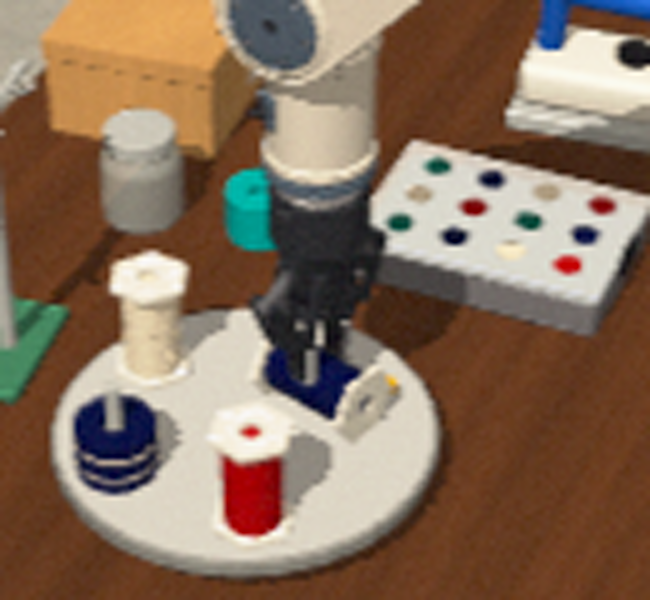

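The wrist view shows the pads at (280,280) and (375,280) either side of the winding, between the flanges. The side view shows the same, with the neighbours standing. I lift gently.

Request:
carry_out:
  dp:
    - [0, 0, -0.004]
    - [0, 0, -0.01]
    - [0, 0, -0.02]
    - [0, 0, -0.03]
    - [0, 0, -0.04]
  angular:
    - [0, 0, 0]
    - [0, 0, 0]
    - [0, 0, 0]
    - [0, 0, 0]
    - [0, 0, 0]
  newtons: 40

```text
time_s: 3.25
eef_pos: [0.5045, -0.0425, 0.1053]
tcp_rot: [0.142, 0.99, 0.0, 0.0]
force: [0.8, -0.7, 0.1]
gripper_width: -0.002
grip_force: 0.0
```

Request:
carry_out:
  dp:
    - [0, 0, -0.02]
    - [0, 0, -0.04]
    - [0, 0, -0.06]
    - [0, 0, -0.08]
    - [0, 0, -0.1]
  angular:
    - [0, 0, 0]
    - [0, 0, 0]
    - [0, 0, 0]
    - [0, 0, 0]
    - [0, 0, 0]

```text
time_s: 3.67
eef_pos: [0.5042, -0.0424, 0.2058]
tcp_rot: [0.142, 0.99, 0.0, 0.0]
force: [0.4, 0.5, 0.6]
gripper_width: -0.003
grip_force: 0.0
```

```bash
python3 near.py .505 -.042 .185 .25 .07; python3 -c "
from h import *
print(manip.observe()['force'],manip.observe()['grip_force'])
c,R,t=cam('side');P=cloud(c,R,t);x,y,z=P[...,0],P[...,1],P[...,2]
f=c['frame'].astype(int);m=(np.hypot(x-.505,y+.042)<.07)&(z>.1)&(z<.26)&(f[...,2]>f[...,0]+20)
print(m.sum(),P[m].min(0),P[m].max(0),P[m].mean(0))
m=(np.hypot(x-.505,y+.042)<.07)&(z>.1)&(z<.23)&(f.min(2)>120); print(m.sum(),P[m].min(0),P[m].max(0))
save(c,'s3.png',(270,100,400,220),5)"
```

```text
t 3.6667 tcp [ 0.5042 -0.0424  0.2058] ydir 73.7 q6 -1.373 tiltz [ 0.  0. -1.]
1701 ((495.45538330078125, -40.207149505615234), (27.297985076904297, 5.599783897399902), 73.5934066772461) ((497.7908020019531, -40.894775390625), 13.649092674255371)
[2.9087716  0.61618382 2.95142206] 0.0
5 [ 0.51503176 -0.0350228   0.23887041] [ 0.51861407 -0.02756166  0.25819923] [ 0.51659096 -0.03075705  0.24675041]
2 [ 0.54242363 -0.056819    0.10257502] [ 0.5463636  -0.02909655  0.10306586]
```

View pics/s3.png

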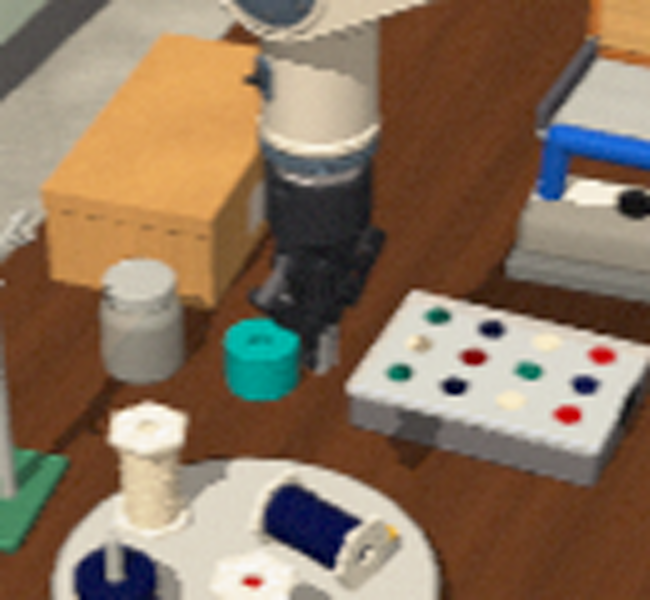

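The spool slipped and lies unmoved on the disc. I check where the fingertips really are relative to the TCP.

```bash
python3 - <<'E'
from h import *
for n in ["side","scene"]:
    c,R,t=cam(n); P=cloud(c,R,t); m=np.hypot(P[...,0]-.504,P[...,1]+.042)<.03
    z=P[...,2]; q=P[m&(z>.12)&(z<.35)]; print(n,"lowest gripper pts",np.percentile(q[:,2],[0,1,5,20]).round(4),len(q))
    m2=m&(z>.12)&(z<.22); vs,us=np.nonzero(m2); 
    if len(vs): i=vs.argmax(); print("px",us[i],vs[i],c["frame"][vs[i],us[i]],P[vs[i],us[i]])
print(manip.observe()["eef_pos"])
c,R,t=cam("side")
for p in [(335,174),(332.4,207)]:
    for h in [.06,.07,.08,.09,.19,.2]: print(p,h,ray(c,R,t,*p,h).round(3))
E
python3 near.py .505 -.042 .075 .1 .06
```

```text
side lowest gripper pts [0.2239 0.2283 0.2351 0.2553] 233
scene lowest gripper pts [0.2196 0.2245 0.2311 0.2506] 236
px 313 172 [120  82  63] [ 0.49967346 -0.04754053  0.21964649]
[ 0.50460842 -0.04246812  0.20471975]
(335, 174) 0.06 [ 0.587 -0.242  0.06 ]
(335, 174) 0.07 [ 0.582 -0.229  0.07 ]
(335, 174) 0.08 [ 0.576 -0.217  0.08 ]
(335, 174) 0.09 [ 0.571 -0.205  0.09 ]
(335, 174) 0.19 [ 0.516 -0.082  0.19 ]
(335, 174) 0.2 [ 0.51 -0.07  0.2 ]
(332.4, 207) 0.06 [ 0.509 -0.043  0.06 ]
(332.4, 207) 0.07 [ 0.504 -0.032  0.07 ]
(332.4, 207) 0.08 [ 0.499 -0.021  0.08 ]
(332.4, 207) 0.09 [ 0.494 -0.011  0.09 ]
(332.4, 207) 0.19 [0.446 0.096 0.19 ]
(332.4, 207) 0.2 [0.441 0.107 0.2  ]
t 3.9167 tcp [ 0.5041 -0.0424  0.2039] ydir 73.7 q6 -1.373 tiltz [-0.  0. -1.]
5393 ((504.9820251464844, -42.59834289550781), (57.185890197753906, 90.71390533447266), 74.39745330810547) ((504.13592529296875, -42.26487731933594), 52.68640899658203)
```

The cameras put the shut fingertips at z≈0.222 with the TCP reading at 0.205. So the fingertips are about 31 mm higher than the reading implies, and I had pinched only the top chord. I'll go 31 mm lower this time.

Request:
carry_out:
  dp:
    - [0, 0, 0.02]
    - [0, 0, 0.04]
    - [0, 0, 0.06]
    - [0, 0, 0.07]
    - [0, 0, 0.07]
  angular:
    - [0, 0, 0]
    - [0, 0, 0]
    - [0, 0, 0]
    - [0, 0, 0]
    - [0, 0, 0]
  claw: 0
  newtons: 40

```text
time_s: 4.38
eef_pos: [0.5022, -0.0423, 0.1312]
tcp_rot: [0.142, 0.99, -0.0, -0.003]
force: [-1.0, -0.1, 0.5]
gripper_width: 0.711
grip_force: 0.0
```

```bash
python3 near.py .505 -.042 .075 .1 .06; python3 -c "
from h import *
print(manip.observe()['gripper_width'])"
```

```text
t 4.3833 tcp [ 0.5022 -0.0423  0.1312] ydir 73.7 q6 -1.373 tiltz [-0.006  0.    -1.   ]
9227 ((504.83148193359375, -43.12569046020508), (56.30646896362305, 91.0160140991211), 74.41548919677734) ((504.5700378417969, -43.059791564941406), 52.668067932128906)
0.7932995395513585
```

Request:
carry_out:
  dp:
    - [0, 0, 0]
    - [0, 0, 0.02]
    - [0, 0, 0.045]
    - [0, 0, 0.07]
    - [0, 0, 0.085]
  angular:
    - [0, 0, 0]
    - [0, 0, 0]
    - [0, 0, 0]
    - [0, 0, 0]
    - [0, 0, 0]

```text
time_s: 4.85
eef_pos: [0.5046, -0.0425, 0.0484]
tcp_rot: [0.142, 0.99, 0.0, 0.0]
force: [-0.4, 0.1, 0.4]
gripper_width: 1.002
grip_force: 0.0
```

Request:
carry_out:
  dp:
    - [0, 0, 0.005]
    - [0, 0, 0.01]
    - [0, 0, 0.014]
    - [0, 0, 0.016]
    - [0, 0, 0.016]
  angular:
    - [0, 0, 0]
    - [0, 0, 0]
    - [0, 0, 0]
    - [0, 0, 0]
    - [0, 0, 0]

```text
time_s: 5.27
eef_pos: [0.505, -0.0425, 0.0336]
tcp_rot: [0.142, 0.99, 0.0, 0.001]
force: [0.0, 0.5, 0.3]
gripper_width: 1.003
grip_force: 0.0
```

Request:
carry_out:
  dp:
    - [0, 0, 0]
    - [0, 0, 0]
    - [0, 0, 0]
    - [0, 0, 0]
    - [0, 0, 0]
  angular:
    - [0, 0, 0]
    - [0, 0, 0]
    - [0, 0, 0]
    - [0, 0, 0]
    - [0, 0, 0]
  claw: 1

```text
time_s: 5.68
eef_pos: [0.5048, -0.0425, 0.0337]
tcp_rot: [0.142, 0.99, 0.0, 0.0]
force: [-0.7, 0.6, 5.9]
gripper_width: 0.5
grip_force: 39.8
```

Request:
carry_out:
  dp:
    - [0, 0, 0]
    - [0, 0, 0]
    - [0, 0, 0]
  angular:
    - [0, 0, 0]
    - [0, 0, 0]
    - [0, 0, 0]

```text
time_s: 5.93
eef_pos: [0.5048, -0.0425, 0.0337]
tcp_rot: [0.142, 0.99, 0.0, 0.0]
force: [-1.4, 1.0, 5.3]
gripper_width: 0.498
grip_force: 39.8
```

Request:
carry_out:
  dp:
    - [0, 0, -0.005]
    - [0, 0, -0.012]
    - [0, 0, -0.022]
    - [0, 0, -0.034]
    - [0, 0, -0.046]
  angular:
    - [0, 0, 0]
    - [0, 0, 0]
    - [0, 0, 0]
    - [0, 0, 0]
    - [0, 0, 0]

```text
time_s: 6.35
eef_pos: [0.5045, -0.0425, 0.0803]
tcp_rot: [0.142, 0.99, 0.0, 0.0]
force: [0.9, 0.7, -0.1]
gripper_width: 0.503
grip_force: 40.7
```

Request:
carry_out:
  dp:
    - [0, 0, -0.02]
    - [0, 0, -0.04]
    - [0, 0, -0.06]
    - [0, 0, -0.08]
    - [0, 0, -0.1]
  angular:
    - [0, 0, 0]
    - [0, 0, 0]
    - [0, 0, 0]
    - [0, 0, 0]
    - [0, 0, 0]

```text
time_s: 6.77
eef_pos: [0.5043, -0.0425, 0.1811]
tcp_rot: [0.142, 0.99, 0.0, 0.0]
force: [0.3, 0.3, -0.8]
gripper_width: 0.504
grip_force: 40.7
```

```bash
cat > held.py <<'E'
from h import *
from scipy.spatial.transform import Rotation as Ro
s=manip.observe(); p=s["eef_pos"]; T=Ro.from_quat(s["tcp_rot"]).as_matrix()
print("t",s["time_s"],"tcp",p.round(4),"ydir",np.degrees(np.arctan2(T[1,1],T[0,1])).round(1),"q6",s["joints"][5].round(3),"w",s["gripper_width"],"F",s["force"].round(1))
for n in ["side","scene"]:
    c,R,t=cam(n);P=cloud(c,R,t);f=c["frame"].astype(int);z=P[...,2]
    m=(np.hypot(P[...,0]-p[0],P[...,1]-p[1])<.075)&(z>p[2]-.04)&(z<p[2]+.09)
    for nm,k in [("navy",f[...,2]>f[...,0]+25),("white",f.min(2)>130)]:
        q=P[m&k]
        if len(q)>10: print(n,nm,len(q),q.min(0).round(3),q.max(0).round(3))
E
python3 held.py
```

```text
t 6.7667 tcp [ 0.5043 -0.0425  0.1811] ydir 73.7 q6 -1.373 w 0.5037909555270492 F [ 0.3  0.3 -0.8]
side navy 81 [ 0.473 -0.055  0.191] [0.554 0.011 0.27 ]
side white 121 [ 0.452 -0.058  0.185] [0.556 0.013 0.26 ]
scene navy 63 [ 0.499 -0.074  0.216] [ 0.533 -0.033  0.243]
scene white 135 [ 0.455 -0.091  0.19 ] [ 0.558 -0.013  0.254]
```

Request:
carry_out:
  dp:
    - [0.0145, 0.029, 0]
    - [0.029, 0.058, 0]
    - [0.0433, 0.0867, 0]
    - [0.0578, 0.1156, 0]
    - [0.0722, 0.1445, 0]
  angular:
    - [0, 0, 0.12]
    - [0, 0, 0.24]
    - [0, 0, 0.36]
    - [0, 0, 0.48]
    - [0, 0, 0.6]

```text
time_s: 7.28
eef_pos: [0.4752, 0.1162, 0.1788]
tcp_rot: [0.429, 0.904, -0.0, -0.0]
force: [0.5, 0.8, -0.7]
gripper_width: 0.505
grip_force: 41.0
```

Request:
carry_out:
  dp:
    - [0.0282, 0.0157, 0]
    - [0.0565, 0.0314, 0]
    - [0.0847, 0.0471, 0]
    - [0.113, 0.0628, 0]
    - [0.1412, 0.0785, 0]
  angular:
    - [0, 0, 0.12]
    - [0, 0, 0.24]
    - [0, 0, 0.36]
    - [0, 0, 0.48]
    - [0, 0, 0.6]

```text
time_s: 7.7
eef_pos: [0.4456, 0.2752, 0.1788]
tcp_rot: [0.676, 0.737, -0.0, -0.0]
force: [1.3, 0.6, -0.3]
gripper_width: 0.5
grip_force: 41.0
```

Request:
carry_out:
  dp:
    - [0.028, -0.0025, 0]
    - [0.05, -0.0045, 0]
    - [0.0644, -0.006, 0]
    - [0.0644, -0.006, 0]
    - [0.0644, -0.006, 0]
  angular:
    - [0, 0, 0.11]
    - [0, 0, 0.149]
    - [0, 0, 0.149]
    - [0, 0, 0.149]
    - [0, 0, 0.149]

```text
time_s: 8.12
eef_pos: [0.4343, 0.3373, 0.1786]
tcp_rot: [0.726, 0.688, -0.001, 0.0]
force: [-0.6, -1.0, -1.5]
gripper_width: 0.503
grip_force: 41.0
```

```bash
python3 held.py
python3 - <<'E'
from h import *
c,R,t=cam("wrist"); P=cloud(c,R,t); f=cv2.cvtColor(c["frame"],cv2.COLOR_RGB2HSV); z=P[...,2]
m=(f[...,0]>20)&(f[...,0]<36)&(f[...,1]>130)&(z<.035)&(z>-.01)
a=(P[m][:,:2]*1000).astype(np.float32); print(m.sum(),cv2.minAreaRect(a)); print(np.percentile(z[m],[2,50,98]))
a=(P[m&(z>.02)][:,:2]*1000).astype(np.float32); print(cv2.boxPoints(cv2.minAreaRect(a)))
E
```

```text
t 8.1167 tcp [0.4343 0.3373 0.1786] ydir -3.1 q6 0.713 w 0.5028757227127956 F [-0.6 -1.  -1.5]
side navy 122 [0.413 0.322 0.209] [0.449 0.377 0.266]
side white 194 [0.405 0.297 0.187] [0.464 0.387 0.244]
scene navy 35 [0.423 0.296 0.212] [0.457 0.358 0.253]
scene white 116 [0.403 0.282 0.186] [0.489 0.385 0.247]
25493 ((491.8260192871094, 325.74957275390625), (184.1050567626953, 257.771728515625), 85.70759582519531)
[0.00324368 0.0051873  0.02543084]
[[362.71896 255.35986]
 [602.1439  237.43646]
 [614.85913 407.28986]
 [375.4342  425.21326]]
```

Request:
carry_out:
  dp:
    - [-0.002, 0.007, 0.03]
    - [-0.002, 0.007, 0.06]
    - [-0.002, 0.007, 0.09]
    - [-0.002, 0.007, 0.12]
    - [-0.002, 0.007, 0.145]
  angular:
    - [0, 0, 0]
    - [0, 0, 0]
    - [0, 0, 0]
    - [0, 0, 0]
    - [0, 0, 0]

```text
time_s: 8.68
eef_pos: [0.4415, 0.3335, 0.0324]
tcp_rot: [0.728, 0.686, -0.0, 0.0]
force: [-0.8, 0.2, -1.1]
gripper_width: 0.5
grip_force: 41.0
```

Request:
carry_out:
  dp:
    - [0, 0, 0.01]
    - [0, 0, 0.02]
    - [0, 0, 0.026]
    - [0, 0, 0.03]
    - [0, 0, 0.031]
  angular:
    - [0, 0, 0]
    - [0, 0, 0]
    - [0, 0, 0]
    - [0, 0, 0]
    - [0, 0, 0]

```text
time_s: 9.1
eef_pos: [0.4421, 0.3352, 0.0035]
tcp_rot: [0.727, 0.686, 0.0, 0.0]
force: [0.4, -0.2, 0.5]
gripper_width: 0.499
grip_force: 41.0
```

Request:
carry_out:
  dp:
    - [0, 0, 0.001]
    - [0, 0, 0.002]
    - [0, 0, 0.002]
    - [0, 0, 0.002]
  angular:
    - [0, 0, 0]
    - [0, 0, 0]
    - [0, 0, 0]
    - [0, 0, 0]

```text
time_s: 9.43
eef_pos: [0.4418, 0.3353, 0.0016]
tcp_rot: [0.727, 0.686, 0.0, 0.0]
force: [1.2, 0.7, -0.5]
gripper_width: 0.502
grip_force: 41.0
```

Expected contact is near -0.001, so I feel downward.

Request:
carry_out:
  dp:
    - [0, 0, 0.001]
    - [0, 0, 0.002]
    - [0, 0, 0.003]
    - [0, 0, 0.003]
    - [0, 0, 0.003]
  angular:
    - [0, 0, 0]
    - [0, 0, 0]
    - [0, 0, 0]
    - [0, 0, 0]
    - [0, 0, 0]

```text
time_s: 9.85
eef_pos: [0.4417, 0.3352, -0.0013]
tcp_rot: [0.727, 0.686, 0.0, 0.0]
force: [-2.0, -1.6, 8.4]
gripper_width: 0.503
grip_force: 41.8
```

Request:
carry_out:
  dp:
    - [0, 0, 0]
    - [0, 0, 0]
    - [0, 0, 0]
    - [0, 0, 0]
    - [0, 0, 0]
  angular:
    - [0, 0, 0]
    - [0, 0, 0]
    - [0, 0, 0]
    - [0, 0, 0]
    - [0, 0, 0]
  claw: 0.15

```text
time_s: 10.27
eef_pos: [0.4415, 0.3351, -0.002]
tcp_rot: [0.727, 0.686, -0.0, -0.0]
force: [0.3, -0.1, -0.2]
gripper_width: 0.851
grip_force: 0.0
```

Request:
carry_out:
  dp:
    - [0, 0, -0.015]
    - [0, 0, -0.04]
    - [0, 0, -0.075]
    - [0, 0, -0.11]
    - [0, 0, -0.145]
  angular:
    - [0, 0, 0]
    - [0, 0, 0]
    - [0, 0, 0]
    - [0, 0, 0]
    - [0, 0, 0]

```text
time_s: 10.68
eef_pos: [0.4412, 0.3348, 0.1444]
tcp_rot: [0.727, 0.686, -0.0, -0.0]
force: [0.7, -0.2, -1.0]
gripper_width: 0.847
grip_force: 0.0
```

```bash
python3 near.py .442 .335 .045 .075 .06
python3 - <<'E'
from h import *
c,R,t=cam("side");P=cloud(c,R,t);z=P[...,2]
m=(np.hypot(P[...,0]-.617,P[...,1]-.081)<.05)&(z>.075)&(z<.09)
a=(P[m][:,:2]*1000).astype(np.float32); print("roll",len(a),cv2.minAreaRect(a),cv2.minEnclosingCircle(a))
E
```

```text
t 10.6833 tcp [0.4412 0.3348 0.1444] ydir -3.3 q6 0.704 tiltz [-0.001 -0.    -1.   ]
5759 ((441.4617919921875, 334.5037841796875), (90.26876831054688, 50.86585998535156), 87.25829315185547) ((441.37982177734375, 334.6610107421875), 51.108734130859375)
roll 7 ((637.5906372070312, 104.41844940185547), (2.4916796684265137, 28.222957611083984), 41.611541748046875) ((637.5328979492188, 104.36711883544922), 14.15987777709961)
```

Request:
carry_out:
  dp:
    - [-0.027, 0.021, -0.025]
    - [-0.054, 0.042, -0.045]
    - [-0.081, 0.063, -0.055]
    - [-0.108, 0.0845, -0.055]
    - [-0.1353, 0.1057, -0.055]
  angular:
    - [0, 0, -0.115]
    - [0, 0, -0.23]
    - [0, 0, -0.345]
    - [0, 0, -0.46]
    - [0, 0, -0.575]
  claw: 0

```text
time_s: 11.2
eef_pos: [0.5404, 0.1927, 0.1986]
tcp_rot: [0.5, 0.866, 0.001, 0.0]
force: [1.5, 0.1, -1.3]
gripper_width: 1.004
grip_force: 0.0
```

Request:
carry_out:
  dp:
    - [-0.0342, 0.003, 0]
    - [-0.0684, 0.006, 0]
    - [-0.1026, 0.009, 0]
    - [-0.1368, 0.0122, 0]
    - [-0.1368, 0.0122, 0]
  angular:
    - [0, 0, -0.09]
    - [0, 0, -0.18]
    - [0, 0, -0.27]
    - [0, 0, -0.345]
    - [0, 0, -0.345]

```text
time_s: 11.62
eef_pos: [0.6204, 0.0764, 0.1973]
tcp_rot: [0.346, 0.938, -0.001, 0.001]
force: [-0.6, 0.2, 0.1]
gripper_width: 0.998
grip_force: 0.0
```

Request:
carry_out:
  dp:
    - [0, 0, 0]
    - [0, 0, 0]
  angular:
    - [0, 0, 0]
    - [0, 0, 0]

```text
time_s: 11.78
eef_pos: [0.6169, 0.0811, 0.1972]
tcp_rot: [0.348, 0.938, -0.0, -0.001]
force: [-0.4, -0.3, -0.2]
gripper_width: 1.0
grip_force: 0.0
```

```bash
python3 near.py .617 .081 .075 .09 .055
python3 - <<'E'
from h import *
d=np.load("near.npz");P=d["P"]
for nm,(x,y) in [("red",(.4975,.0925)),("cream",(.647,-.034))]:
    m=(np.hypot(P[...,0]-x,P[...,1]-y)<.05)&(P[...,2]>.122)&(P[...,2]<.14); a=(P[m][:,:2]*1000).astype(np.float32); print(nm,len(a),cv2.minEnclosingCircle(a) if len(a) else "")
E
```

```text
t 11.7833 tcp [0.6169 0.0811 0.1972] ydir 49.3 q6 -0.733 tiltz [-0.001  0.    -1.   ]
3979 ((616.5010375976562, 82.32127380371094), (62.77539825439453, 62.908565521240234), 47.83859634399414) ((616.4485473632812, 81.98151397705078), 31.899118423461914)
red 7776 ((496.473388671875, 92.78108978271484), 32.20831298828125)
cream 3303 ((647.0205688476562, -34.6289176940918), 32.6566276550293)
```

Request:
carry_out:
  dp:
    - [0, 0, 0.03]
    - [0, 0, 0.06]
    - [0, 0, 0.09]
    - [0, 0, 0.115]
    - [0, 0, 0.13]
  angular:
    - [0, 0, 0]
    - [0, 0, 0]
    - [0, 0, 0]
    - [0, 0, 0]
    - [0, 0, 0]

```text
time_s: 12.25
eef_pos: [0.6151, 0.0823, 0.0652]
tcp_rot: [0.346, 0.938, -0.001, -0.002]
force: [-0.3, 0.8, 1.1]
gripper_width: 1.001
grip_force: 0.0
```

Request:
carry_out:
  dp:
    - [0, 0, 0.007]
    - [0, 0, 0.014]
    - [0, 0, 0.021]
    - [0, 0, 0.027]
    - [0, 0, 0.03]
  angular:
    - [0, 0, 0]
    - [0, 0, 0]
    - [0, 0, 0]
    - [0, 0, 0]
    - [0, 0, 0]

```text
time_s: 12.67
eef_pos: [0.6177, 0.0813, 0.0381]
tcp_rot: [0.347, 0.938, 0.0, 0.0]
force: [-1.1, 0.3, 1.0]
gripper_width: 1.002
grip_force: 0.0
```

Request:
carry_out:
  dp:
    - [0, 0, 0]
    - [0, 0, 0]
    - [0, 0, 0]
    - [0, 0, 0]
    - [0, 0, 0]
  angular:
    - [0, 0, 0]
    - [0, 0, 0]
    - [0, 0, 0]
    - [0, 0, 0]
    - [0, 0, 0]
  claw: 1
  newtons: 40

```text
time_s: 13.08
eef_pos: [0.6182, 0.081, 0.0389]
tcp_rot: [0.347, 0.938, 0.0, 0.001]
force: [-0.2, -0.4, 6.1]
gripper_width: 0.743
grip_force: 44.7
```

Request:
carry_out:
  dp:
    - [0, 0, 0]
    - [0, 0, 0]
  angular:
    - [0, 0, 0]
    - [0, 0, 0]

```text
time_s: 13.25
eef_pos: [0.6182, 0.081, 0.039]
tcp_rot: [0.347, 0.938, 0.0, 0.001]
force: [-1.3, -1.1, 5.7]
gripper_width: 0.743
grip_force: 44.7
```

Request:
carry_out:
  dp:
    - [0, 0, -0.006]
    - [0, 0, -0.014]
    - [0, 0, -0.026]
    - [0, 0, -0.04]
    - [0, 0, -0.055]
  angular:
    - [0, 0, 0]
    - [0, 0, 0]
    - [0, 0, 0]
    - [0, 0, 0]
    - [0, 0, 0]

```text
time_s: 13.67
eef_pos: [0.6174, 0.0811, 0.0943]
tcp_rot: [0.347, 0.938, -0.0, -0.0]
force: [0.5, 0.8, -1.2]
gripper_width: 0.745
grip_force: 44.5
```

Request:
carry_out:
  dp:
    - [0, 0, -0.015]
    - [0, 0, -0.03]
    - [0, 0, -0.045]
    - [0, 0, -0.06]
    - [0, 0, -0.075]
  angular:
    - [0, 0, 0]
    - [0, 0, 0]
    - [0, 0, 0]
    - [0, 0, 0]
    - [0, 0, 0]

```text
time_s: 14.08
eef_pos: [0.6176, 0.0811, 0.17]
tcp_rot: [0.347, 0.938, 0.0, 0.0]
force: [0.5, -0.0, -1.9]
gripper_width: 0.743
grip_force: 44.5
```

```bash
python3 held.py
python3 - <<'E'
from h import *
c,R,t=cam("wrist");P=cloud(c,R,t);z=P[...,2]
m=(np.hypot(P[...,0]-.442,P[...,1]-.335)<.06)&(z>.045)&(z<.075); print("spool px",m.sum())
E
```

```text
t 14.0833 tcp [0.6176 0.0811 0.17  ] ydir 49.4 q6 -0.734 w 0.7433399395967382 F [ 0.5 -0.  -1.9]
side navy 202 [0.583 0.052 0.171] [0.646 0.12  0.222]
side white 11 [0.6   0.073 0.185] [0.633 0.117 0.207]
scene navy 134 [0.593 0.046 0.179] [0.651 0.111 0.254]
spool px 0
```

Request:
carry_out:
  dp:
    - [0.0267, 0.0176, 0]
    - [0.0534, 0.0352, 0]
    - [0.08, 0.0527, 0]
    - [0.1067, 0.0703, 0]
    - [0.1334, 0.0879, 0]
  angular:
    - [0, 0, -0.08]
    - [0, 0, -0.16]
    - [0, 0, -0.24]
    - [0, 0, -0.32]
    - [0, 0, -0.4]

```text
time_s: 14.65
eef_pos: [0.5722, 0.2356, 0.1671]
tcp_rot: [0.152, 0.988, -0.0, -0.001]
force: [0.7, 1.0, -1.1]
gripper_width: 0.742
grip_force: 44.5
```

Request:
carry_out:
  dp:
    - [0.0177, 0.0265, 0]
    - [0.035, 0.053, 0]
    - [0.0532, 0.0796, 0]
    - [0.0532, 0.0796, 0]
    - [0.0532, 0.0796, 0]
  angular:
    - [0, 0, -0.08]
    - [0, 0, -0.16]
    - [0, 0, -0.234]
    - [0, 0, -0.234]
    - [0, 0, -0.234]

```text
time_s: 15.07
eef_pos: [0.5457, 0.3277, 0.167]
tcp_rot: [0.036, 0.999, -0.0, -0.001]
force: [-0.0, -0.4, -1.0]
gripper_width: 0.742
grip_force: 44.6
```

```bash
python3 held.py; python3 near.py .442 .335 .045 .075 .06
```

```text
t 15.0667 tcp [0.5457 0.3277 0.167 ] ydir 85.9 q6 -0.96 w 0.7416719163568081 F [-0.  -0.4 -1. ]
side navy 182 [0.512 0.295 0.167] [0.569 0.364 0.252]
scene navy 60 [0.535 0.291 0.175] [0.576 0.361 0.217]
t 15.1667 tcp [0.5465 0.3259 0.1672] ydir 85.7 q6 -0.96 tiltz [-0.001 -0.001 -1.   ]
6760 ((441.54931640625, 335.0966796875), (90.33541870117188, 51.37203598022461), 87.43790435791016) ((441.8970947265625, 334.98858642578125), 51.27594757080078)
```

Request:
carry_out:
  dp:
    - [0, 0, 0.03]
    - [0, 0, 0.06]
    - [0, 0, 0.09]
    - [0, 0, 0.12]
    - [0, 0, 0.142]
  angular:
    - [0, 0, 0]
    - [0, 0, 0]
    - [0, 0, 0]
    - [0, 0, 0]
    - [0, 0, 0]

```text
time_s: 15.63
eef_pos: [0.5464, 0.3245, 0.0235]
tcp_rot: [0.038, 0.999, -0.001, -0.001]
force: [-0.2, 0.8, -2.2]
gripper_width: 0.745
grip_force: 44.6
```

Request:
carry_out:
  dp:
    - [0, 0, 0.006]
    - [0, 0, 0.011]
    - [0, 0, 0.015]
    - [0, 0, 0.017]
    - [0, 0, 0.018]
  angular:
    - [0, 0, 0]
    - [0, 0, 0]
    - [0, 0, 0]
    - [0, 0, 0]
    - [0, 0, 0]

```text
time_s: 16.05
eef_pos: [0.5478, 0.3268, 0.0092]
tcp_rot: [0.037, 0.999, 0.0, 0.001]
force: [0.1, -0.7, -0.7]
gripper_width: 0.739
grip_force: 44.7
```

Request:
carry_out:
  dp:
    - [0, 0, 0.001]
    - [0, 0, 0.002]
    - [0, 0, 0.003]
    - [0, 0, 0.003]
  angular:
    - [0, 0, 0]
    - [0, 0, 0]
    - [0, 0, 0]
    - [0, 0, 0]

```text
time_s: 16.38
eef_pos: [0.547, 0.3267, 0.0053]
tcp_rot: [0.037, 0.999, 0.0, 0.0]
force: [0.1, 0.5, 0.1]
gripper_width: 0.743
grip_force: 44.7
```

Request:
carry_out:
  dp:
    - [0, 0, 0.001]
    - [0, 0, 0.002]
    - [0, 0, 0.0025]
    - [0, 0, 0.0025]
    - [0, 0, 0.0025]
  angular:
    - [0, 0, 0]
    - [0, 0, 0]
    - [0, 0, 0]
    - [0, 0, 0]
    - [0, 0, 0]

```text
time_s: 16.8
eef_pos: [0.5471, 0.3268, 0.0039]
tcp_rot: [0.037, 0.999, 0.0, 0.0]
force: [-5.4, -1.2, 13.0]
gripper_width: 0.74
grip_force: 45.9
```

Contact. I release and rise.

Request:
carry_out:
  dp:
    - [0, 0, -0.001]
    - [0, 0, -0.001]
    - [0, 0, -0.001]
    - [0, 0, -0.001]
    - [0, 0, -0.001]
  angular:
    - [0, 0, 0]
    - [0, 0, 0]
    - [0, 0, 0]
    - [0, 0, 0]
    - [0, 0, 0]
  claw: 0

```text
time_s: 17.22
eef_pos: [0.5469, 0.3265, 0.0034]
tcp_rot: [0.037, 0.999, -0.0, -0.0]
force: [0.4, 0.2, -0.6]
gripper_width: 0.996
grip_force: 0.0
```

Request:
carry_out:
  dp:
    - [0, 0, -0.015]
    - [0, 0, -0.035]
    - [0, 0, -0.065]
    - [0, 0, -0.1]
    - [0, 0, -0.135]
  angular:
    - [0, 0, 0]
    - [0, 0, 0]
    - [0, 0, 0]
    - [0, 0, 0]
    - [0, 0, 0]

```text
time_s: 17.63
eef_pos: [0.5463, 0.3262, 0.1393]
tcp_rot: [0.037, 0.999, -0.0, -0.001]
force: [1.3, 1.0, -0.9]
gripper_width: 1.004
grip_force: 0.0
```

Request:
carry_out:
  dp:
    - [0, 0, -0.03]
    - [0, 0, -0.06]
    - [0, 0, -0.06]
    - [0, 0, -0.06]
    - [0, 0, -0.06]
  angular:
    - [0, 0, 0]
    - [0, 0, 0]
    - [0, 0, 0]
    - [0, 0, 0]
    - [0, 0, 0]

```text
time_s: 18.05
eef_pos: [0.5465, 0.3263, 0.1979]
tcp_rot: [0.037, 0.999, -0.0, -0.0]
force: [0.2, 0.0, -1.1]
gripper_width: 1.004
grip_force: 0.0
```

```bash
python3 near.py .547 .327 .045 .06 .045
python3 - <<'E'
from h import *
P=np.load("near.npz")["P"];z=P[...,2]
for nm,x,y in [("roll",.547,.327),("spool",.4417,.335)]:
    m=(np.hypot(P[...,0]-x,P[...,1]-y)<.05)&(z>.044)&(z<.08); q=P[m]; print(nm,len(q),q.mean(0).round(4),np.percentile(q[:,2],[2,50,98]).round(4))
c,R,t=cam("scene"); save(c,"end.png",(260,120,440,255),4)
E
```

```text
t 18.05 tcp [0.5465 0.3263 0.1979] ydir 85.7 q6 -0.96 tiltz [-0.001 -0.    -1.   ]
3190 ((545.0648803710938, 327.2928161621094), (62.79975891113281, 62.6429443359375), 83.92225646972656) ((545.2559814453125, 327.038330078125), 31.929460525512695)
roll 3205 [0.5441 0.3271 0.0498] [0.0478 0.0499 0.0514]
spool 5531 [0.442  0.3353 0.0531] [0.045  0.0535 0.0616]
```

View pics/end.png

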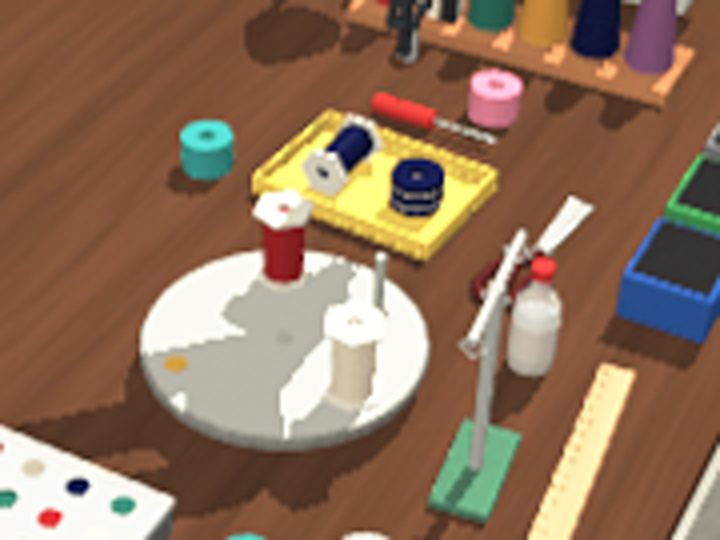

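The end view shows the spool on its side at (343,155) and the roll flat at (417,187), both in the tray. The red (283,240) and cream (353,355) spools stand upright, and the measured roll top at 0.050 is level on the floor.

```bash
python3 -c "
from cell import manip
print(manip.sign_off())"
```

```text
the job is handed in; nothing more can be done
None
```

The job is handed in: the navy spool lies on its side and the tape roll flat on the tray floor, with the red and cream spools still upright on the turntable; the first grip on the spool slipped before lifting it, and the second held.

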